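Pin a brass bracket and hold it in the squaring corner

TASK

Take the steel pin from the wooden stand and stand it fully down in the bore of the brass bracket, and let go of it. Then push the bracket, lug end leading, square into the corner of the jig so that it bears firmly on both fences at once, and finish while still holding it pressed there with the pin in place. Leave the copper pin, the weight, the hammer and the cup alone.

Things in the scene. Friction and masses are not known exactly. Their poses are not given: they have to be found in the camera images.
- jig: Squaring jig fixed to the bench: flat dark steel plate 230 (x) x 190 (y) x 12 mm. Origin: centre of its underside, on the bench; z up. Its +x edge carries the end fence, its +y edge the side fence; the other two edges are open. It never moves. Friction on the plate and fences is 0.35 to 0.6 and eats part of a sideways push; pushes of 5 to 25 N are in place.
- jig_corner (a point): The inner corner where the two fences' inner faces, carried on, would meet (each bar stops 15 mm short of it, leaving an open relief), on the plate's top (jig frame x +100, y +80, z +12 mm). Axes as the jig's.
- end_fence: Bare aluminium bar, 15 thick x 150 long x 18 mm high, fixed on the plate along its +x edge. Origin: centre of its underside. Its inner face looks to jig -x and lies at jig x = +100 mm.
- side_fence: Blue bar, 15 thick x 190 long x 18 mm high, fixed on the plate along its +y edge. Origin: centre of its underside. Its inner face looks to jig -y and lies at jig y = +80 mm.
- bracket: Loose brass bracket, 0.5 to 0.8 kg, lying flat on the jig plate, away from both fences and up to 0.3 rad out of square with the jig, its +x end towards the end fence. Foot 100 (x) x 50 (y) x 24 mm high; on it an upright lug 38 (x) x 12 (y) x 36 mm high centred at x +25, y 0 (top 60 mm above the underside), which can be gripped across y. A round bore is at x -30, y 0. Origin: centre of the foot's underside.
- lug (a point): Centre of the lug's top face: bracket frame x +25, y 0, z +60 mm.
- bracket_corner (a point): Lower corner of the foot that belongs in the jig corner: bracket frame x +50, y +25, z 0 mm.
- bore_mouth (a point): Centre of the bore's mouth on the foot's top (bracket x -30, y 0, z +24 mm): diameter 14 mm, 20 mm deep, blind, with a 2 mm chamfer.
- stand: Wooden pin stand fixed to the bench, 50 (x) x 120 (y) x 30 mm high, with two blind holes of 14 mm, 22 mm deep, at y -32 and y +32. Origin: centre of its underside.
- steel_pin: Bright steel (silver) pin, 12 mm diameter, 70 mm long, 60 g, chamfered foot, standing loosely in one of the stand's two holes (either one), its foot 8 mm above the bench, 48 mm of it above the stand. Origin: centre of its foot; z along the pin, up.
- copper_pin: Copper-coloured pin of the same size in the stand's other hole. Leave alone.
- weight: Black steel round weight, diameter 60, 40 mm high, on the bench. Origin: centre of its underside. Leave alone.
- hammer: Small hammer, 240 mm long, lying on the bench along its x. Leave alone.
- cup: Aluminium cup, diameter 70, 60 mm high, on the bench. Origin: centre of its underside. Leave alone.
There are look-alikes about, which are no part of the job. What is meant by the bracket is not blue, and is the smaller of those in its own colour.

How it is judged:
By the outcome, as a careful person would: the job done as asked, in the order asked, and still so for the second after the job is handed in, while the arm keeps its last pose, push and grip.
It also fails if it takes over 67 s, if anything falls off the work surface, if the arm or the gripper's body presses on something with over 40 N, if the wrist force passes 120 N, or if a joint passes its speed limit or range.

ROBOT

A 6-joint arm with a two-finger parallel gripper is mounted at the origin on the work surface. World frame = base frame: x ahead of the robot, y to its left, z up, the work surface at z = 0. Lengths are in m, angles in rad, forces in N, time in s.
With the tool pointing down it reaches from about 0.425 to 1.125 m from the base axis. Payload 14.9 kg.
Tool frame: the origin (TCP) lies between the finger pads; the fingertips stand 14 mm ahead of it and the grasp point (between the pads) lies 5 mm behind it; z points along the fingers, y is the direction in which the jaws open and shut (so a half turn about z gives the same grasp; the last joint's range is limited). The gripper opens to 91 mm and grips with 3 to 60 N. Pads are 32 mm wide; open, the fingers measure 118 mm over their backs; the gripper's body (76 mm by 178 mm) begins 60 mm behind the grasp point.
Start: joints at [-1.346, 0.379, 1.734, -0, 1.028, -0.033], TCP at [0.178, -0.677, 0.228] pointing down, gripper open.
Joint ranges: [-2.77, 2.77], [-0.74, 2.19], [0, 2.66], [-1.06, 4.2], [0.31, 2.87], [-3.08, 3.08]. Speed limits (rad/s): [1.89, 1.89, 2.39, 3.14, 3.14, 3.14].

INTERFACE

Orientations are given as [roll, pitch, yaw] about the fixed x, y, z axes, in that order (R = Rz(yaw) Ry(pitch) Rx(roll)).
In Python, from bench import env gives the robot as it stands.
- The arm moves only by the tool send_rows, never from a script. Its argument "motion" is a list of rows, each a list of 7 numbers: the shift along the tool's x, y, z in mm, then the turn, a rotation vector about the tool's x, y, z in degrees, then the opening, from 0 (shut) to 1 (fully open). In form: [[dx, dy, dz, ax, ay, az, fingers], ...]. A call has 1 to 12 rows; each row is the pose to reach, as a shift and turn from the pose commanded when the call began, along the tool's axes at that moment; what a row does not reach only later rows make up. A row lasts 1/8 s, in which the tool goes at most 62.5 mm and 10.7 degrees, less where a joint would pass 70% of its speed; a pose out of reach is approached as far as the arm can. A call with a gripper value outside its range is refused whole. The fingers move at their own pace and stop on an object; "grip_force" is the grip in N (left out, the last holds). Time passes only in rows, so rows that repeat a pose let the fingers close. It gives the time, the measured TCP pose, the force and the opening at its end, in the units of the state.
- env.observe(): the state, without advancing time (a new reading comes with each control period).
- env.grab_frame(name): name is "side" or "top"; returns a dict with "image" (384x512x3 uint8, red, green, blue), "K" (3x3 intrinsics, pixels), "dist_coeffs" ([k1, k2, p1, p2, k3] as OpenCV has them; the pictures are not rectified), "T" (4x4, takes a point from camera to world coordinates). Camera axes: x right, y up, looking along -z (the intrinsics and any distortion apply to the point x, -y, -z); pixel columns grow to the right and rows downward; lengths in m; the calibration is good to about 2 mm. A picture is of the moment at which its call begins. There is no depth.
- env.hand_in(): hands the job in, once; it reports no verdict.
The state is a dict: "time_s": time; "qpos": joint angles; "joint_velocities": joint speeds; "joint_efforts": joint torques, N m; "eef_pos": TCP position; "ee_rot": TCP orientation; "wrist_force": force on the tool from outside, world axes, zero at the start; "wrist_torque": the same for the moment, N m; "width": finger opening in m.
Only numpy, scipy, OpenCV 4.12 (cv2) and the standard library are available. Lean on these libraries where they do the work, as an engineer would, in place of code of your own. Each camera call takes 0.05 s, during which the arm holds its last target. There are 200 camera calls.

## Working session

There is one attempt and no reset: what is moved stays moved. The work goes in short steps, Python scripts to look and compute and a tool call to move; the robot and the scene stay as the last step left them, time stands still between calls to the robot, and variables do not carry over. Pictures are saved under pics/ and viewed, about 8 in all and at most 12, crops included, and the job is handed in when it is done.

Besides the shell and the picture viewer there is one more tool, called after ">>>" by a JSON object that holds its "fn" and its "kwargs", one argument or row to a line. send_rows: Moves the arm, as the interface text tells. Its arguments: {"type":"object","properties":{"motion":{"type":"array"},"grip_force":{"type":"number"}},"required":["motion"]}

```bash
mkdir -p pics; ls; python3 - <<'E'
from bench import env
import cv2, pickle
fr={}
for n in("top","side"):
    f=env.grab_frame(n); fr[n]=f; cv2.imwrite(f"pics/{n}0.png",f["image"][:,:,::-1]); print(n,f["K"],f["dist_coeffs"],f["T"])
pickle.dump(fr,open("fr0.pkl","wb"))
s=env.observe(); print(s)
E
```

```text
pics
top [[488.78719242   0.         252.08052388]
 [  0.         488.78719242 191.77905309]
 [  0.           0.           1.        ]] [0.05023003 0.         0.         0.         0.        ] [[-1.15514812e-03  9.87087401e-01 -1.60178426e-01  3.40000069e-01]
 [-9.99955076e-01 -2.64714943e-03 -9.10154796e-03  3.84618992e-02]
 [-9.40803955e-03  1.60160717e-01  9.87046115e-01  1.51300083e+00]
 [ 0.00000000e+00  0.00000000e+00  0.00000000e+00  1.00000000e+00]]
side [[374.29165482   0.         258.72361039]
 [  0.         374.29165482 196.41265501]
 [  0.           0.           1.        ]] [0.02112283 0.         0.         0.         0.        ] [[-0.83362635  0.42206089 -0.35627477  0.21983673]
 [-0.55213399 -0.61965817  0.55782776  0.59819382]
 [ 0.01466871  0.66173133  0.74959754  0.82849616]
 [ 0.          0.          0.          1.        ]]
{'time_s': 0.1, 'qpos': array([-1.34631107e+00,  3.79366151e-01,  1.73472804e+00,  4.55482245e-06,
        1.02849648e+00, -3.33060006e-02]), 'joint_velocities': array([ 0.0006347 , -0.00027922,  0.00017403, -0.00048789,  0.00019678,
       -0.00057954]), 'joint_efforts': array([ 1.38375781e-03, -7.65027881e+01, -4.35293305e+01,  6.52594725e-02,
        3.98233894e-02, -4.11011786e-05]), 'eef_pos': array([ 0.1783761 , -0.67653346,  0.22734402]), 'ee_rot': array([-3.14059532e+00, -3.71306905e-05,  2.57788888e-01]), 'wrist_force': array([-0.099383  ,  0.55269552,  0.50168059]), 'wrist_torque': array([0.0224566 , 0.01194053, 0.01023219]), 'width': 0.09086150856464885}
```

View pics/top0.png

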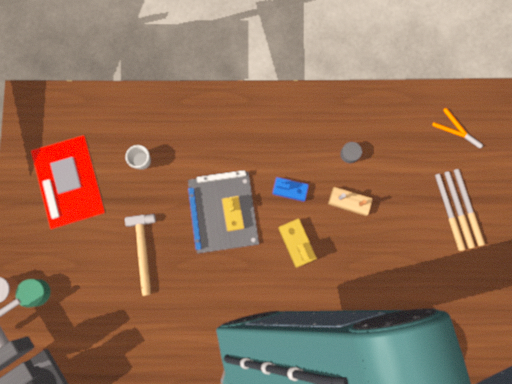

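View pics/side0.png

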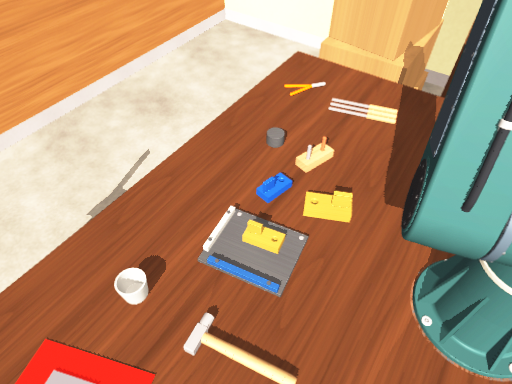

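The top picture shows three bracket-like things: brass on the jig (232,213), a larger brass one on the bench (297,242) and a blue one (290,189). The one at (232,213) fits: it is brass, the smaller of the two, and on the jig. The stand is at (350,201). I'll confirm with one enlarged crop.

```bash
python3 - <<'E'
import cv2,pickle,numpy as np
fr=pickle.load(open("fr0.pkl","rb"))
t=fr["top"]["image"][:,:,::-1]; s=fr["side"]["image"][:,:,::-1]
r=lambda im,x,y,w,h,k:cv2.resize(im[y:y+h,x:x+w],None,fx=k,fy=k,interpolation=cv2.INTER_CUBIC)
a=np.hstack([r(t,180,160,90,100,4.4)[:440,:396], r(t,320,180,60,40,6.6)[:264,:396].copy() if 0 else cv2.resize(r(t,320,180,60,40,1),(396,264),interpolation=cv2.INTER_CUBIC) if 0 else np.vstack([cv2.resize(t[180:220,320:380],(396,264),interpolation=cv2.INTER_CUBIC),np.zeros((176,396,3),np.uint8)])])
a[264:,396:660]=cv2.resize(s[135:175,285:345],(264,176),interpolation=cv2.INTER_CUBIC)
cv2.imwrite("pics/crop1.png",a)
cv2.imwrite("pics/crop2.png",r(s,190,195,125,100,6))
E
```

```text
(no output)
```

View pics/crop1.png

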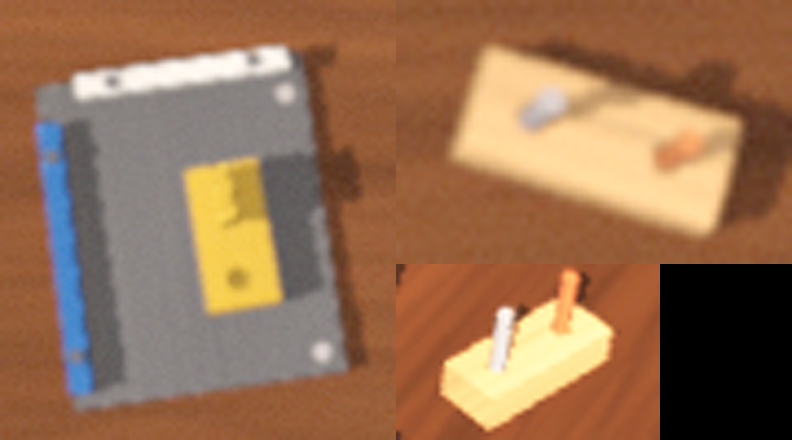

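View pics/crop2.png

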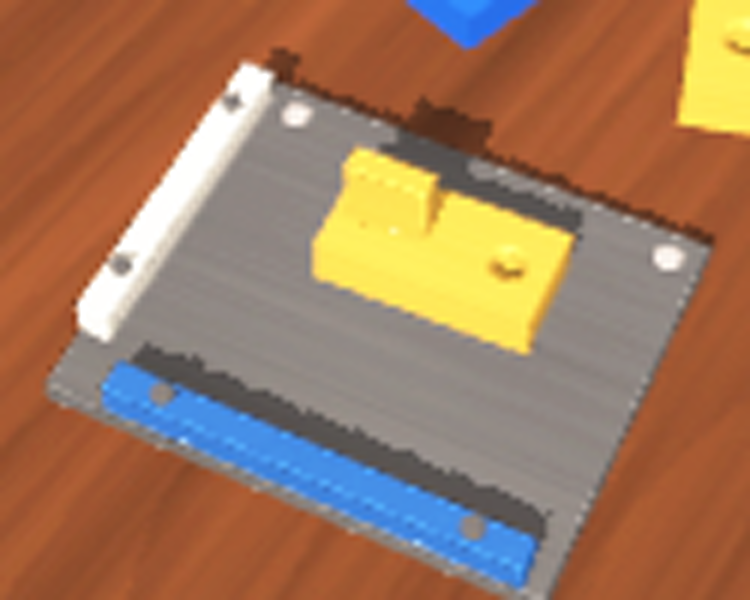

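The crops confirm it. The bracket on the jig has its lug towards the white end fence and its bore at top crop (237,278). The steel pin is in the stand's left hole at crop (540,108), with copper on the right. Next I'll fit poses by silhouette in both views.

```bash
cat > fit.py <<'E'
import cv2,numpy as np
from scipy.optimize import minimize
def proj(f,P):
    T=np.linalg.inv(f["T"]); C=P@T[:3,:3].T+T[:3,3]
    C=C*[1,-1,-1]
    return cv2.projectPoints(C,np.zeros(3),np.zeros(3),f["K"],np.array(f["dist_coeffs"]))[0][:,0]
def box(cx,cy,sx,sy,z0,z1):
    return np.array([[cx+a*sx/2,cy+b*sy/2,z] for a in(-1,1) for b in(-1,1) for z in(z0,z1)])/1e3
def place(p,P):
    c,s=np.cos(p[2]),np.sin(p[2]); return P@np.array([[c,s,0],[-s,c,0],[0,0,1]])+[p[0],p[1],0]
MODELS=dict(bracket=[box(0,0,100,50,12,36),box(25,0,38,12,36,72)],
 side=[box(0,87.5,190,15,12,30)],end=[box(107.5,0,15,150,12,30)],stand=[box(0,0,50,120,0,30)])
MODELS["side"]=[box(0,87.5,190,15,12,30)]
def hsv(f): return cv2.cvtColor(f["image"],cv2.COLOR_RGB2HSV).astype(int)
def mask(f,kind):
    h=hsv(f); H,S,V=h[...,0],h[...,1],h[...,2]
    return {"bracket":(H>20)&(H<33)&(S>150)&(V>110),"side":(H>98)&(H<118)&(S>120)&(V>100),
      "end":(S<45)&(V>195),"stand":(H>11)&(H<26)&(S>60)&(S<150)&(V>150)}[kind].astype(np.float32)
def render(f,boxes,p,shape,roi):
    k=4; x,y,w,h=roi; im=np.zeros((h*k,w*k),np.uint8)
    for b in boxes:
        q=(proj(f,place(p,b))-[x,y]+0.5)*k-0.5
        cv2.fillConvexPoly(im,cv2.convexHull(np.round(q*16).astype(np.int32)),255,shift=4)
    return cv2.resize(im,(w,h),interpolation=cv2.INTER_AREA)/255.
def cost(p,fs,parts,roi):
    e=0
    for f,r in zip(fs,roi):
        x,y,w,h=r
        for k in parts:
            M=mask_cache(f,k)[y:y+h,x:x+w]
            d=cv2.GaussianBlur(render(f,MODELS[k],p,None,r)-M,(0,0),0.8); e+=(d**2).sum()
    return e
_c={}
def mask_cache(f,k):
    if (id(f),k) not in _c:_c[id(f),k]=mask(f,k)
    return _c[id(f),k]
def fit(fs,parts,roi,p0):
    best=None
    for it in range(3):
        sc=[.015,.015,.1] if it==0 else [.004,.004,.03]
        s=np.array([p0]+[np.array(p0)+np.eye(3)[i]*sc[i] for i in range(3)])
        r=minimize(cost,p0,(fs,parts,roi),method="Nelder-Mead",options=dict(initial_simplex=s,xatol=2e-5,fatol=1e-3)); p0=r.x
    return r.x,r.fun
def ray(f,uv,z):
    u=cv2.undistortPoints(np.array([[uv]],float),f["K"],np.array(f["dist_coeffs"]))[0,0]
    d=f["T"][:3,:3]@[u[0],-u[1],-1]; o=f["T"][:3,3]; return o+d*(z-o[2])/d[2]
E
python3 - <<'E'
import pickle; from fit import *
fr=pickle.load(open("fr0.pkl","rb")); t,s=fr["top"],fr["side"]
R={"jig":[(180,160,90,100),(190,195,125,105)],"stand":[(322,180,60,42),(285,135,60,45)],"br":[(205,185,50,55),(230,215,65,45)]}
g=lambda c,z:ray(t,(180+c[0]/4.4,160+c[1]/4.4),z)
jc=np.mean([g(c,.012) for c in[(36,88),(298,45),(345,370),(78,410)]],0)
bc=np.mean([g(c,.036) for c in[(183,170),(260,158),(283,298),(208,313)]],0)
sc=ray(t,(350.5,201),.03); print(jc,bc,sc)
for n,parts,roi,c,y in[("jig",["side","end"],R["jig"],jc,.14),("br",["bracket"],R["br"],bc,.14),("stand",["stand"],R["stand"],sc,-.27)]:
    for fs,ro in(([t],roi[:1]),([s],roi[1:]),([t,s],roi)):
        p,e=fit(fs,parts,ro,[c[0],c[1],y]); print(n,np.round(p,4),round(e,1))
print("pin top",ray(t,(320+555/6.6,180+100/6.6),.078), ray(s,(285+505/4.4-396/4.4,135+(310-264)/4.4),.078))
# overlay
o=[]
E
```

```text
[0.52236131 0.14228261 0.012     ] [0.51367395 0.10999441 0.036     ] [ 0.55134239 -0.24825989  0.03      ]
jig [0.5234 0.1424 0.1402] 97.7
jig [0.5209 0.1423 0.1475] 214.3
jig [0.5221 0.1424 0.1447] 321.6
br [0.5149 0.1117 0.1885] 17.2
br [0.515  0.1112 0.18  ] 30.8
br [0.5149 0.1117 0.1882] 48.2
stand [ 0.5533 -0.2483 -0.3072] 40.5
stand [ 0.5522 -0.2474 -0.3104] 210.4
stand [ 0.5531 -0.248  -0.3121] 251.6
pin top [ 0.56159846 -0.39646054  0.078     ] [ 0.56232331 -0.2205455   0.078     ]
```

```bash
cat > go.py <<'E'
import numpy as np
from scipy.spatial.transform import Rotation as Ro
from bench import env
def go(x,y,z,yaw):
    s=env.observe(); R=Ro.from_euler("xyz",s["ee_rot"]); D=Ro.from_euler("xyz",[np.pi,0,yaw])
    print("t",round(s["time_s"],2),"now",np.round(s["eef_pos"],4),np.round(s["ee_rot"],4),"F",np.round(s["wrist_force"],1),"w",round(s["width"],4))
    print("shift mm",np.round(R.inv().apply(np.array([x,y,z])-s["eef_pos"])*1e3,1),"turn deg",np.round((R.inv()*D).as_rotvec(degrees=True),2))
E
python3 - <<'E'
import pickle; from fit import *; from go import go
fr=pickle.load(open("fr0.pkl","rb")); t,s=fr["top"],fr["side"]
f=lambda c:(320+(c[0]-396)/6.6,180+c[1]/6.6); h=lambda c:(285+(c[0]-396)/4.4,135+(c[1]-264)/4.4)
print("top end",ray(t,f((553,98)),.078),"base",ray(t,f((527,122)),.03))
print("side end",ray(s,(285+505/4.4-90,135+46/4.4),.078),h((505,312)))
# direct silver pixels: rows of side image
for n,im,(x,y,w,hh) in(("t",t,(335,185,20,16)),("s",s,(300,140,20,25))):
    m=hsv(im)[y:y+hh,x:x+w]; k=(m[...,1]<60)&(m[...,2]>110)
    for r in range(hh):
        c=np.where(k[r])[0]
        if len(c): print(n,y+r,x+c.min(),x+c.max())
for q in([.5625,-.2175,.03],[.5625,-.2175,.078]): print(proj(t,np.array([q])),proj(s,np.array([q])))
go(.562,-.218,.12,.188)
E
```

```text
top end [ 0.5629377 -0.219837   0.078    ] base [ 0.55917602 -0.21614496  0.03      ]
side end [ 0.56232331 -0.2205455   0.078     ] (309.77272727272725, 145.9090909090909)
t 193 343 343
t 194 342 344
t 195 341 345
t 196 340 345
t 197 339 343
t 198 339 342
s 145 309 310
s 146 308 311
s 147 308 311
s 148 308 310
s 149 308 310
s 150 307 310
s 151 307 310
s 152 307 310
s 153 307 309
s 154 307 309
s 155 307 309
s 156 307 309
s 157 306 309
s 158 306 309
s 159 307 308
[[340.26093206 197.40844416]] [[307.46466861 157.64879167]]
[[342.99913205 194.99650752]] [[309.24409975 145.97796896]]
t 0.1 now [ 0.1784 -0.6765  0.2273] [-3.1406 -0.      0.2578] F [-0.1  0.6  0.5] w 0.0909
shift mm [ 487.8 -345.5  107.7] turn deg [-0.06 -0.    4.  ]
```

>>> {"fn": "send_rows", "kwargs": {
  "motion": [
    [488,-346,60,0,0,4,0.45],
    [488,-346,60,0,0,4,0.45],
    [488,-346,60,0,0,4,0.45],
    [488,-346,60,0,0,4,0.45],
    [488,-346,60,0,0,4,0.45],
    [488,-346,60,0,0,4,0.45],
    [488,-346,60,0,0,4,0.45],
    [488,-346,60,0,0,4,0.45],
    [488,-346,60,0,0,4,0.45],
    [488,-346,60,0,0,4,0.45],
    [488,-346,60,0,0,4,0.45],
    [488,-346,60,0,0,4,0.45]
  ]
}}

```text
time_s: 1.6
eef_pos: [0.5617, -0.2181, 0.1677]
ee_rot: [-3.141, 0.001, 0.188]
wrist_force: [-0.6, -1.0, 0.1]
width: 0.0411
```

```bash
python3 -c "
from go import go
go(.562,-.219,.115,.188)"
```

```text
t 1.6 now [ 0.5617 -0.2181  0.1677] [-3.1414e+00  5.0000e-04  1.8820e-01] F [-0.6 -1.   0.1] w 0.0411
shift mm [ 0.2  1.  52.7] turn deg [-0.01  0.03  0.01]
```

>>> {"fn": "send_rows", "kwargs": {
  "motion": [
    [0,1,30,0,0,0,0.45],
    [0,1,60,0,0,0,0.45],
    [0,1,85,0,0,0,0.45],
    [0,1,105,0,0,0,0.45],
    [0,1,114.5,0,0,0,0.45],
    [0,1,114.5,0,0,0,0.45]
  ]
}}

```text
time_s: 2.35
eef_pos: [0.5621, -0.2191, 0.0532]
ee_rot: [-3.141, 0.0, 0.188]
wrist_force: [-0.0, -0.5, 0.2]
width: 0.041
```

```bash
cat > snap.py <<'E'
import cv2,sys,numpy as np
from bench import env
# args: out, then top crop x y w h, side crop x y w h
a=list(map(int,sys.argv[2:])); o=[]
for n,c in(("top",a[:4]),("side",a[4:])):
    im=env.grab_frame(n)["image"][:,:,::-1]; np.save(f"{n}_last.npy",im); x,y,w,h=c
    o.append(cv2.resize(im[y:y+h,x:x+w],(int(400*w/h),400) if w/h<1 else (400,int(400*h/w)),interpolation=cv2.INTER_CUBIC))
H=max(i.shape[0] for i in o); o=[cv2.copyMakeBorder(i,0,H-i.shape[0],0,0,cv2.BORDER_CONSTANT) for i in o]
cv2.imwrite(sys.argv[1],np.hstack(o))
E
python3 snap.py pics/grasp.png 310 165 80 60 275 115 80 70
```

```text
(no output)
```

View pics/grasp.png

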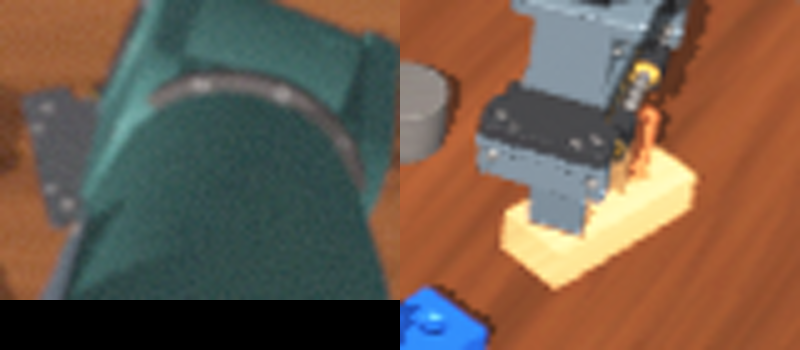

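The gripper sits over the left hole and hides the steel pin, and the copper pin at (648,130) is clear. I'll close and lift.

>>> {"fn": "send_rows", "kwargs": {
  "motion": [
    [0,0,0,0,0,0,0.05],
    [0,0,0,0,0,0,0.05],
    [0,0,0,0,0,0,0.05],
    [0,0,0,0,0,0,0.05],
    [0,0,0,0,0,0,0.05],
    [0,0,0,0,0,0,0.05]
  ],
  "grip_force": 25
}}

```text
time_s: 3.2
eef_pos: [0.5624, -0.2189, 0.0536]
ee_rot: [3.142, -0.0, 0.188]
wrist_force: [0.0, 0.9, 4.1]
width: 0.0109
```

```bash
python3 -c "
from go import go
go(.562,-.219,.14,.188)"
```

```text
t 3.2 now [ 0.5624 -0.2189  0.0536] [ 3.1415e+00 -2.0000e-04  1.8800e-01] F [0.  0.9 4.1] w 0.0109
shift mm [ -0.4   0.  -86.4] turn deg [ 0.   -0.01  0.  ]
```

>>> {"fn": "send_rows", "kwargs": {
  "motion": [
    [0,0,-15,0,0,0,0.05],
    [0,0,-50,0,0,0,0.05],
    [0,0,-105,0,0,0,0.05],
    [0,0,-105,0,0,0,0.05]
  ]
}}

```text
time_s: 3.7
eef_pos: [0.5645, -0.2198, 0.1633]
ee_rot: [3.138, -0.006, 0.188]
wrist_force: [0.6, 0.2, -0.9]
width: 0.0115
```

```bash
python3 -c "
from go import go
go(.4854,.1061,.16,.188)"
```

```text
t 3.7 now [ 0.5645 -0.2198  0.1633] [ 3.1377 -0.0057  0.188 ] F [ 0.6  0.2 -0.9] w 0.0115
shift mm [ -16.8 -334.9    1.9] turn deg [ 0.22 -0.33  0.  ]
```

>>> {"fn": "send_rows", "kwargs": {
  "motion": [
    [-1,-30,0,0,0,0,0.05],
    [-4,-80,0,0,0,0,0.05],
    [-6,-130,0,0,0,0,0.05],
    [-8,-180,0,0,0,0,0.05],
    [-10,-230,0,0,0,0,0.05],
    [-12,-280,0,0,0,0,0.05],
    [-14,-320,0,0,0,0,0.05],
    [-14.5,-334,0,0,0,0,0.05],
    [-14.5,-334,0,0,0,0,0.05],
    [-14.5,-334,0,0,0,0,0.05],
    [-14.5,-334,0,0,0,0,0.05]
  ]
}}

```text
time_s: 5.08
eef_pos: [0.4859, 0.1056, 0.1584]
ee_rot: [3.142, 0.0, 0.187]
wrist_force: [0.7, 1.0, -0.7]
width: 0.0113
```

```bash
python3 -c "
from go import go
go(.4854,.1061,.1,.188)"
python3 snap.py pics/over.png 180 140 100 120 190 130 130 160
```

```text
t 5.08 now [0.4859 0.1056 0.1584] [3.1416e+00 1.0000e-04 1.8670e-01] F [ 0.7  1.  -0.7] w 0.0113
shift mm [-0.4 -0.6 58.4] turn deg [ 0.    0.01 -0.07]
```

View pics/over.png

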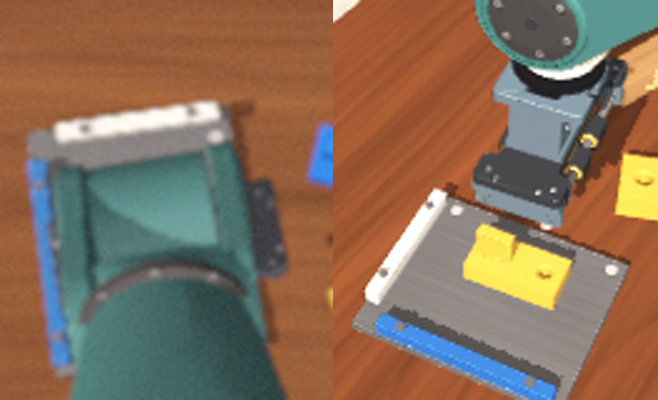

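The pin's foot shows below the fingers at side crop (546,225), and the bracket is unmoved. I'll compare the foot with its predicted pixel.

```bash
python3 - <<'E'
import pickle; from fit import *
s=pickle.load(open("fr0.pkl","rb"))["side"]; im=np.load("side_last.npy")
for z in(.1134,.14): print(proj(s,np.array([[.4859,.1056,z]])))
cv2.imwrite("pics/pin.png",cv2.resize(im[195:245,250:300],(600,600),interpolation=cv2.INTER_CUBIC))
E
```

```text
[[275.12999682 219.42275817]]
[[275.6636291  212.50049782]]
```

View pics/pin.png

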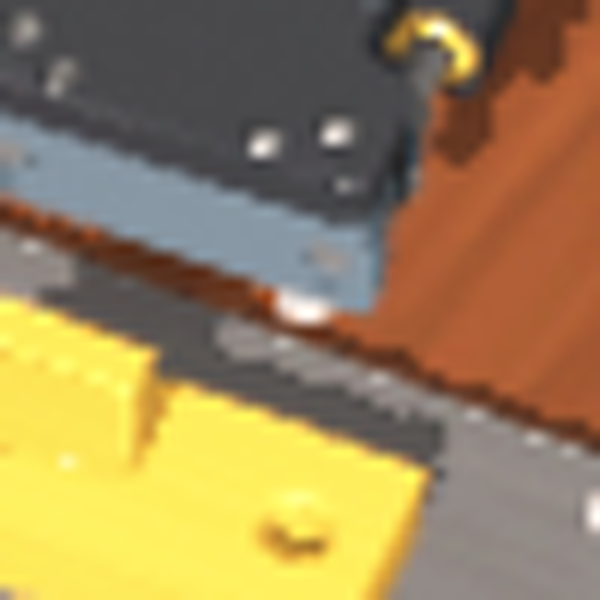

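>>> {"fn": "send_rows", "kwargs": {
  "motion": [
    [0,0,30,0,0,0,0.05],
    [-0.4,-0.6,60,0,0,0,0.05],
    [-0.4,-0.6,72,0,0,0,0.05],
    [-0.4,-0.6,72,0,0,0,0.05],
    [-0.4,-0.6,72,0,0,0,0.05],
    [-0.4,-0.6,72,0,0,0,0.05]
  ]
}}

```text
time_s: 5.92
eef_pos: [0.4857, 0.1071, 0.0873]
ee_rot: [3.142, -0.001, 0.188]
wrist_force: [0.5, 0.7, -0.5]
width: 0.0112
```

```bash
python3 - <<'E'
import pickle; from fit import *; from go import go
go(.4854,.1061,.065,.188)
fr=pickle.load(open("fr0.pkl","rb")); s=fr["side"]
f=env.grab_frame("side") if 0 else __import__("bench").env.grab_frame("side")
print("bore pred",proj(s,np.array([[.4854,.1061,.036]])))
cv2.imwrite("pics/pin2.png",cv2.resize(f["image"][205:255,250:300,::-1],(600,600),interpolation=cv2.INTER_CUBIC))
E
```

```text
t 5.92 now [0.4857 0.1071 0.0873] [ 3.1416e+00 -1.5000e-03  1.8790e-01] F [ 0.5  0.7 -0.5] w 0.0112
shift mm [-0.6  0.9 22.3] turn deg [ 0.   -0.09 -0.01]
bore pred [[273.76560006 238.16331193]]
```

View pics/pin2.png

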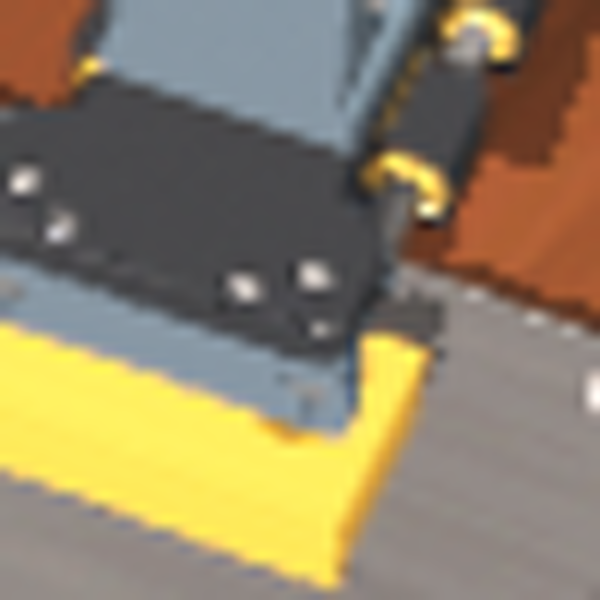

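>>> {"fn": "send_rows", "kwargs": {
  "motion": [
    [0,0,4,0,0,0,0.05],
    [0,0,7,0,0,0,0.05],
    [0,0,10,0,0,0,0.05],
    [0,0,12,0,0,0,0.05],
    [0,0,12,0,0,0,0.05]
  ]
}}

```text
time_s: 6.6
eef_pos: [0.4849, 0.107, 0.0742]
ee_rot: [-3.142, 0.001, 0.188]
wrist_force: [-0.6, -0.7, -1.2]
width: 0.0116
```

>>> {"fn": "send_rows", "kwargs": {
  "motion": [
    [0,0,4,0,0,0,0.05],
    [0,0,8,0,0,0,0.05],
    [0,0,11,0,0,0,0.05],
    [0,0,12,0,0,0,0.05],
    [0,0,12,0,0,0,0.05]
  ]
}}

```text
time_s: 7.22
eef_pos: [0.4851, 0.107, 0.0623]
ee_rot: [-3.142, 0.0, 0.188]
wrist_force: [0.4, -1.2, -0.1]
width: 0.0115
```

>>> {"fn": "send_rows", "kwargs": {
  "motion": [
    [0,0,1,0,0,0,0.05],
    [0,0,2,0,0,0,0.05],
    [0,0,3,0,0,0,0.05],
    [0,0,3,0,0,0,0.05]
  ]
}}

```text
time_s: 7.72
eef_pos: [0.4863, 0.1072, 0.0606]
ee_rot: [3.141, -0.002, 0.188]
wrist_force: [-3.8, -2.7, 21.4]
width: 0.0113
```

It seated with contact at TCP z = 60.6 mm, against 61 predicted. I'll release and rise.

>>> {"fn": "send_rows", "kwargs": {
  "motion": [
    [0,0,1.5,0,0,0,0.05],
    [0,0,1.5,0,0,0,0.4],
    [0,0,1.5,0,0,0,0.4],
    [0,0,1.5,0,0,0,0.4],
    [0,0,1.5,0,0,0,0.4],
    [0,0,-20,0,0,0,0.4],
    [0,0,-60,0,0,0,0.4],
    [0,0,-100,0,0,0,0.4],
    [0,0,-100,0,0,0,0.4]
  ]
}}

```text
time_s: 8.85
eef_pos: [0.4868, 0.1074, 0.162]
ee_rot: [3.142, -0.005, 0.188]
wrist_force: [0.2, -0.4, -0.6]
width: 0.0363
```

```bash
python3 - <<'E'
import pickle; from fit import *; from bench import env
f=env.grab_frame("side"); s=env.observe(); print(s["eef_pos"],s["width"],s["wrist_force"])
roi=(225,205,70,60)
cv2.imwrite("pics/placed.png",cv2.resize(f["image"][195:275,220:300,::-1],(600,600),interpolation=cv2.INTER_CUBIC))
for q in([.4854,.1061,.036],[.4854,.1061,.086]): print(proj(f,np.array([q])))
E
```

```text
[0.4857609  0.1071441  0.16035201] 0.036559709184830064 [ 1.31561386  0.40958132 -0.44824699]
[[273.76560006 238.16331193]]
[[274.66932286 226.46794044]]
```

View pics/placed.png

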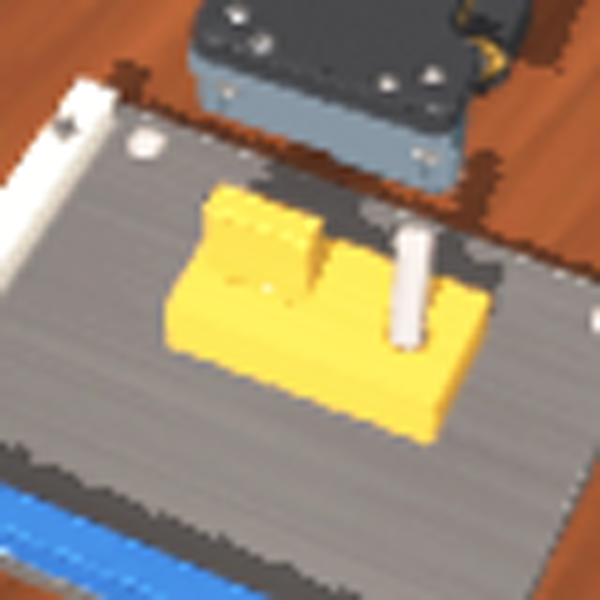

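The pin stands upright in the bore at (410,290), about 50 mm proud, and the bracket is undisturbed. Next is the lug, 55 mm ahead along tool x.

```bash
python3 - <<'E'
from go import go
go(.5395,.1164,.056,.188)
E
```

```text
t 8.9 now [0.4858 0.1071 0.1604] [ 3.1416e+00 -2.5000e-03  1.8800e-01] F [ 1.3  0.4 -0.4] w 0.0366
shift mm [ 54.3   0.9 104.5] turn deg [ 0.   -0.14 -0.  ]
```

>>> {"fn": "send_rows", "kwargs": {
  "motion": [
    [30,0,0,0,0,0,0.4],
    [55,0,0,0,0,0,0.4],
    [55,0,0,0,0,0,0.4],
    [55,0,40,0,0,0,0.4],
    [55,0,80,0,0,0,0.4],
    [55,0,104,0,0,0,0.4],
    [55,0,104,0,0,0,0.4]
  ]
}}

```text
time_s: 9.78
eef_pos: [0.5368, 0.1169, 0.0532]
ee_rot: [-3.142, 0.005, 0.188]
wrist_force: [-0.7, -0.7, -0.5]
width: 0.0363
```

>>> {"fn": "send_rows", "kwargs": {
  "motion": [
    [0,0,0,0,0,0,0.05],
    [0,0,0,0,0,0,0.05],
    [0,0,0,0,0,0,0.05],
    [0,0,0,0,0,0,0.05],
    [0,0,0,0,0,0,0.05],
    [0,0,0,0,0,0,0.05]
  ],
  "grip_force": 30
}}

```text
time_s: 10.52
eef_pos: [0.5397, 0.1174, 0.0564]
ee_rot: [3.141, -0.001, 0.188]
wrist_force: [-1.1, -0.8, 7.8]
width: 0.0117
```

```bash
python3 - <<'E'
import pickle; from fit import *; from bench import env
from go import go
f=env.grab_frame("side"); go(.5395,.1164,.056,.188)
p=fit([f],["bracket"],[(225,222,70,50)],[.515,.112,.188]); print(p)
# jig corner & final target lug
for j in([.5221,.1424,.1447],[.5234,.1424,.1402],[.5209,.1423,.1475]):
    c,s=np.cos(j[2]),np.sin(j[2]); x,y=75,55 # lug in jig frame at seat
    print("lug seated at",j[0]+(c*x-s*y)/1e3,j[1]+(s*x+c*y)/1e3,j[2])
E
```

```text
t 10.57 now [0.5397 0.1174 0.0564] [ 3.1415e+00 -1.2000e-03  1.8810e-01] F [-1.5 -1.9  8.4] w 0.0117
shift mm [-0.4  0.9  0.4] turn deg [ 0.01 -0.07  0.  ]
(array([0.5117399 , 0.11437184, 0.2590427 ]), np.float64(321.2485827202921))
lug seated at 0.5883854342512087 0.20763987435708844 0.1447
lug seated at 0.5899783415560967 0.2073409303570538 0.1402
lug seated at 0.5870025030029673 0.20772521759033521 0.1475
```

Lug gripped (11.7 mm; the partly hidden image fit is meaningless here). I'll slide to about 5 mm short of both fences while squaring the yaw by 2.6°.

>>> {"fn": "send_rows", "kwargs": {
  "motion": [
    [5,-6,0,0,0,0.3,0.05],
    [11,-14,0,0,0,0.7,0.05],
    [18,-23,0,0,0,1.1,0.05],
    [25,-32,0,0,0,1.4,0.05],
    [32,-41,0,0,0,1.7,0.05],
    [39,-50,0,0,0,2.0,0.05],
    [46,-59,0,0,0,2.3,0.05],
    [52,-66,0,0,0,2.5,0.05],
    [57,-71,0,0,0,2.6,0.05],
    [59.5,-74.4,0,0,0,2.6,0.05],
    [59.5,-74.4,0,0,0,2.6,0.05]
  ]
}}

```text
time_s: 11.95
eef_pos: [0.5843, 0.2019, 0.0564]
ee_rot: [-3.141, -0.001, 0.143]
wrist_force: [-1.2, 2.4, 5.4]
width: 0.0116
```

```bash
python3 - <<'E'
from go import go; from fit import *; from bench import env
go(.589,.2075,.056,.143)
f=env.grab_frame("side"); T=env.grab_frame("top")
a=cv2.resize(f["image"][190:290,180:280,::-1],(500,500),interpolation=cv2.INTER_CUBIC); b=cv2.resize(T["image"][150:260,180:240,::-1],(273,500),interpolation=cv2.INTER_CUBIC)
cv2.imwrite("pics/near.png",np.hstack([a,b]))
E
```

```text
t 11.95 now [0.5843 0.2019 0.0564] [-3.1413e+00 -1.4000e-03  1.4270e-01] F [-1.2  2.4  5.4] w 0.0116
shift mm [ 5.4 -4.8  0.4] turn deg [-0.02 -0.08 -0.02]
```

View pics/near.png

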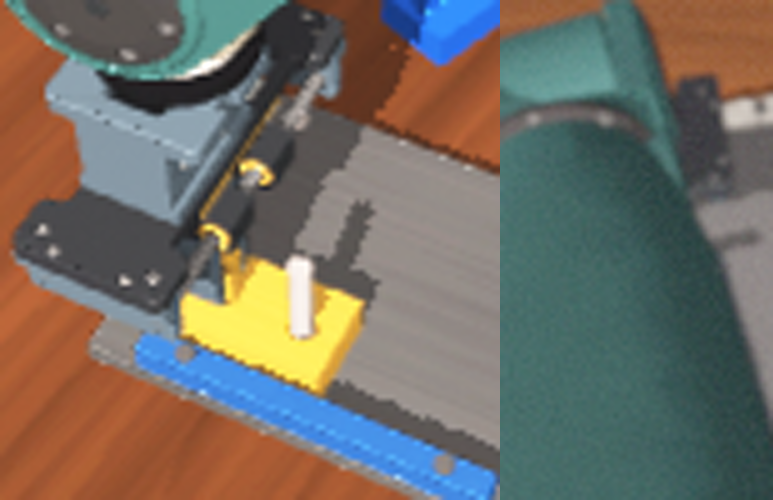

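The bracket is close to the blue fence at (250,380), with the pin still upright in its bore. I'll push towards the end fence first, in small steps.

>>> {"fn": "send_rows", "kwargs": {
  "motion": [
    [1,0,0,0,0,0,0.05],
    [2,0,0,0,0,0,0.05],
    [3,0,0,0,0,0,0.05],
    [4,0,0,0,0,0,0.05],
    [4,0,0,0,0,0,0.05]
  ]
}}

```text
time_s: 12.68
eef_pos: [0.5876, 0.2022, 0.0564]
ee_rot: [-3.141, 0.0, 0.143]
wrist_force: [-5.5, -1.2, 10.8]
width: 0.0118
```

>>> {"fn": "send_rows", "kwargs": {
  "motion": [
    [0.5,0,-0.5,0,0,0,0.05],
    [1,0,-0.5,0,0,0,0.05],
    [1.5,0,-0.5,0,0,0,0.05],
    [1.5,0,-0.5,0,0,0,0.05]
  ]
}}

```text
time_s: 13.18
eef_pos: [0.5891, 0.2023, 0.0564]
ee_rot: [-3.142, 0.0, 0.143]
wrist_force: [-4.6, -1.6, 7.0]
width: 0.012
```

>>> {"fn": "send_rows", "kwargs": {
  "motion": [
    [0.5,0,0,0,0,0,0.05],
    [1,0,0,0,0,0,0.05],
    [1.5,0,0,0,0,0,0.05],
    [1.5,0,0,0,0,0,0.05]
  ]
}}

```text
time_s: 13.68
eef_pos: [0.5906, 0.2025, 0.0564]
ee_rot: [-3.142, 0.0, 0.143]
wrist_force: [-5.1, -0.1, 8.3]
width: 0.0119
```

>>> {"fn": "send_rows", "kwargs": {
  "motion": [
    [0.5,0,0,0,0,0,0.05],
    [1,0,0,0,0,0,0.05],
    [1.5,0,0,0,0,0,0.05],
    [2,0,0,0,0,0,0.05],
    [2,0,0,0,0,0,0.05]
  ]
}}

```text
time_s: 14.3
eef_pos: [0.5911, 0.2026, 0.0564]
ee_rot: [3.141, 0.004, 0.142]
wrist_force: [-16.6, -0.5, 19.6]
width: 0.0116
```

```bash
python3 -c "
from bench import env
s=env.observe();print(s['wrist_force'],s['wrist_torque'],s['eef_pos'],s['ee_rot'])"
```

```text
[-16.64104987  -0.52390346  19.56431342] [-0.28507298  2.64130572 -0.02687679] [0.59105731 0.20263123 0.05642187] [3.14137977 0.00367278 0.14248322]
```

End fence contact: 16.6 N with almost no yaw moment (−0.03 N m), so it is flush. I'll ease off slightly and slide to the side fence.

>>> {"fn": "send_rows", "kwargs": {
  "motion": [
    [-0.6,0,-0.3,0,0,0,0.05],
    [-0.6,-1,-0.3,0,0,0,0.05],
    [-0.6,-2,-0.3,0,0,0,0.05],
    [-0.6,-3,-0.3,0,0,0,0.05],
    [-0.6,-4,-0.3,0,0,0,0.05],
    [-0.6,-4,-0.3,0,0,0,0.05]
  ]
}}

```text
time_s: 15.05
eef_pos: [0.5905, 0.2058, 0.0564]
ee_rot: [3.14, 0.002, 0.143]
wrist_force: [-8.1, -9.8, 12.2]
width: 0.012
```

```bash
cat > st.py <<'E'
from bench import env
import numpy as np
s=env.observe();c,q=np.cos(.1435),np.sin(.1435);f=s['wrist_force']
print("Fjig",c*f[0]+q*f[1],-q*f[0]+c*f[1],f[2],"tau",s['wrist_torque'],s['eef_pos'],s['ee_rot'],s['width'],s['time_s'])
E
python3 st.py
```

```text
Fjig -9.441795998381842 -8.50678270092863 12.199564943668667 tau [-1.73514453  1.28212773 -0.22891618] [0.59053722 0.20575607 0.05642141] [3.14047719e+00 2.48236098e-03 1.42523370e-01] 0.011995020417232913 15.05
```

>>> {"fn": "send_rows", "kwargs": {
  "motion": [
    [0,-0.5,0,0,0,0,0.05],
    [0,-1,0,0,0,0,0.05],
    [0,-1.5,0,0,0,0,0.05],
    [0,-1.5,0,0,0,0,0.05]
  ]
}}

```text
time_s: 15.55
eef_pos: [0.5903, 0.2072, 0.0564]
ee_rot: [3.14, 0.003, 0.143]
wrist_force: [-7.7, -10.3, 10.5]
width: 0.0118
```

```bash
python3 st.py
```

```text
Fjig -9.076969390321398 -9.139578724511196 10.511669804967093 tau [-1.81317297  1.25010815 -0.27017678] [0.59031476 0.2071823  0.05642035] [3.14042537e+00 2.52366491e-03 1.42506858e-01] 0.01180344707917963 15.55
```

Still sliding on friction. I'll go further.

>>> {"fn": "send_rows", "kwargs": {
  "motion": [
    [0,-0.5,0,0,0,0,0.05],
    [0,-1,0,0,0,0,0.05],
    [0,-1.5,0,0,0,0,0.05],
    [0,-2,0,0,0,0,0.05],
    [0,-2,0,0,0,0,0.05]
  ]
}}

```text
time_s: 16.18
eef_pos: [0.5903, 0.2077, 0.0565]
ee_rot: [3.139, 0.003, 0.143]
wrist_force: [-5.4, -25.8, 13.6]
width: 0.0116
```

```bash
python3 st.py
```

```text
Fjig -9.063835642862006 -24.70915137627645 13.555364923569769 tau [-4.68913187  0.79543043 -0.13106279] [0.59025835 0.20774336 0.05647756] [3.13854320e+00 2.86293673e-03 1.43179933e-01] 0.011583671465221592 16.175
```

Side fence contact (−24.7 N). I'll ease it slightly, raise the push on the end fence, then check squareness with a small yaw probe.

>>> {"fn": "send_rows", "kwargs": {
  "motion": [
    [0.4,0.2,0,0,0,0,0.05],
    [0.8,0.2,0,0,0,0,0.05],
    [0.8,0.2,0,0,0,0,0.05],
    [0.8,0.2,0,0,0,0,0.05]
  ],
  "grip_force": 40
}}

```text
time_s: 16.68
eef_pos: [0.5903, 0.2078, 0.0565]
ee_rot: [3.139, 0.004, 0.143]
wrist_force: [-11.9, -23.3, 19.8]
width: 0.0115
```

```bash
python3 st.py
```

```text
Fjig -15.143039033523522 -21.320115881046217 19.772269588348586 tau [-4.45176304  1.7498496  -0.15840579] [0.5903333  0.20777388 0.05646868] [3.138651   0.00439895 0.14315508] 0.01147417163781771 16.675
```

>>> {"fn": "send_rows", "kwargs": {
  "motion": [
    [0,0,0,0,0,0.4,0.05],
    [0,0,0,0,0,0.4,0.05],
    [0,0,0,0,0,0.4,0.05]
  ]
}}

```text
time_s: 17.05
eef_pos: [0.5903, 0.2078, 0.0565]
ee_rot: [3.138, 0.004, 0.137]
wrist_force: [-12.3, -22.8, 20.0]
width: 0.0118
```

```bash
python3 st.py
```

```text
Fjig -15.43139385473009 -20.7932188785134 19.97188828556914 tau [-4.30485627  1.76711389  0.71309733] [0.59031961 0.20776078 0.05647885] [3.13833478 0.00435488 0.13739996] 0.011849759132390853 17.05
```

>>> {"fn": "send_rows", "kwargs": {
  "motion": [
    [0,0,0,0,0,-0.4,0.05],
    [0,0,0,0,0,-0.8,0.05],
    [0,0,0,0,0,-0.8,0.05],
    [0,0,0,0,0,-0.8,0.05]
  ]
}}

```text
time_s: 17.55
eef_pos: [0.5903, 0.2078, 0.0565]
ee_rot: [3.139, 0.005, 0.149]
wrist_force: [-11.1, -23.0, 20.1]
width: 0.0119
```

```bash
python3 st.py
```

```text
Fjig -14.285850506868993 -21.174098828122773 20.131913536164603 tau [-4.40376052  1.79079283 -0.74708136] [0.59029838 0.20778364 0.05645558] [3.13900282 0.00455945 0.14895887] 0.011857972047839454 17.55
```

The probe restores in both senses (+0.71 N m at 0.137, −0.75 N m at 0.149) while the position doesn't move. So the bracket is flush on both fences, neutral near 0.142. I'll return there, ease the down-force, and work the push past friction.

>>> {"fn": "send_rows", "kwargs": {
  "motion": [
    [0,0.6,-0.6,0,0,0.45,0.05],
    [0.6,0.6,-0.6,0,0,0.45,0.05],
    [0.8,0.6,-0.6,0,0,0.45,0.05],
    [0.8,0.3,-0.6,0,0,0.45,0.05],
    [0.8,0,-0.6,0,0,0.45,0.05],
    [0.8,0,-0.6,0,0,0.45,0.05],
    [0.8,0,-0.6,0,0,0.45,0.05]
  ]
}}

```text
time_s: 18.42
eef_pos: [0.5904, 0.2077, 0.0565]
ee_rot: [3.138, 0.006, 0.142]
wrist_force: [-12.5, -22.5, 15.0]
width: 0.0117
```

```bash
python3 st.py; python3 - <<'E'
from fit import *; from bench import env
f=env.grab_frame("side")
cv2.imwrite("pics/fin.png",cv2.resize(f["image"][205:285,180:270,::-1],(720,640),interpolation=cv2.INTER_CUBIC)[:600])
c,s=np.cos(.1435),np.sin(.1435)
E
```

```text
Fjig -15.548653140799123 -20.488981406566072 15.023924948068569 tau [-4.17080004  2.0568534   0.03415956] [0.5904007  0.20774902 0.0565038 ] [3.13849644 0.00587776 0.1424433 ] 0.011670278916074731 18.425
```

View pics/fin.png

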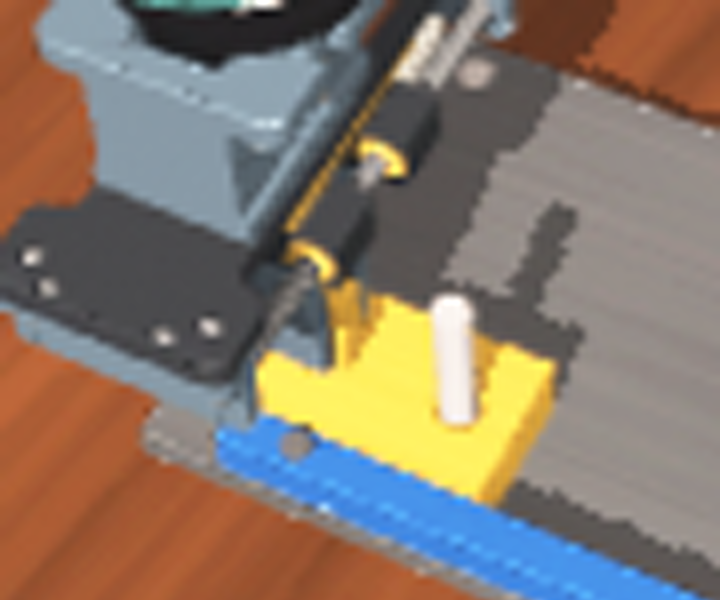

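The foot lies flush along the blue fence at (380,460), and the pin is upright in its bore at (455,370). I'll firm up the end-fence push a little with a stronger grip.

>>> {"fn": "send_rows", "kwargs": {
  "motion": [
    [0,0,0,0,0,0,0.0],
    [0,0,0,0,0,0,0.0],
    [0.4,0.1,0,0,0,0,0.0],
    [0.8,0.1,0,0,0,0,0.0],
    [0.8,0.1,0,0,0,0,0.0],
    [0.8,0.1,0,0,0,0,0.0]
  ],
  "grip_force": 58
}}

```text
time_s: 19.23
eef_pos: [0.5905, 0.2078, 0.0565]
ee_rot: [3.138, 0.007, 0.142]
wrist_force: [-19.0, -22.1, 20.5]
width: 0.0115
```

```bash
python3 st.py
```

```text
Fjig -21.9463088632562 -19.19423660407728 20.544527330150906 tau [-4.11420046  2.98336181 -0.02229773] [0.59046275 0.20777042 0.0565254 ] [3.1384897  0.00746407 0.14240767] 0.011541316756719258 19.225
```

>>> {"fn": "send_rows", "kwargs": {
  "motion": [
    [0,0,0,0,0,0,0.0],
    [0,0,0,0,0,0,0.0],
    [0,0,0,0,0,0,0.0],
    [0,0,0,0,0,0,0.0]
  ]
}}

```text
time_s: 19.73
eef_pos: [0.5905, 0.2078, 0.0565]
ee_rot: [3.138, 0.007, 0.142]
wrist_force: [-17.6, -21.6, 21.0]
width: 0.0118
```

```bash
python3 st.py; python3 -c "
from bench import env
print(env.hand_in())"
```

```text
Fjig -20.499417344653835 -18.895645472884205 20.99661890985406 tau [-4.14687933  2.98078191  0.03995096] [0.59048896 0.20775588 0.05654036] [3.13845883 0.00741319 0.1424515 ] 0.011813499097771563 19.725
the job is handed in; nothing more can be done
None
```

I moved the steel pin from the stand into the bracket's bore and let go of it. I then gripped the lug, slid the bracket into the jig corner, and handed in at about 20 s while still holding it pressed there.

- **Pin:** it bottomed out at the expected depth. The last picture shows it upright in the bore, with the bracket's foot flush along the blue side fence.
- **Push:** the last readings were about 20 N towards the end fence and 19 N towards the side fence. Plate friction takes part of both.
- **Squareness:** a ±0.3° yaw probe gave a restoring moment both ways without moving the bracket, and the yaw moment was near zero at the end.
- **Not seen or off:**
  - The gripper hid the end-fence contact from the cameras, so that contact rests on force and position readings.
  - The jig's fitted yaw (0.140–0.148 rad depending on view) agrees with the final 0.142 only within calibration error.
  - The push tilted the tool about 0.4° in pitch, with about 21 N of vertical reaction from the plate.
  - One image fit of the bracket, made while the gripper partly covered it, was wrong and I ignored it.

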